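# Feel along the trim strip of a duct's access cover

## Task

Check the newly riveted black trim strip on the duct's access cover by feel: with the fingertips pointing down, follow the curved strip slowly from the end beside the green magnet to the end beside the red magnet, lightly touching it at every one of the nine white rivets in turn. Touch gently, since the cover is springy and must not be pushed in by anything near a centimetre. Do not lift the cover or touch its red handle or the magnets, leave the loose things where they are, and finish clear of everything.

Things in the scene. Friction and masses are not known exactly. Their poses are not given: they have to be found in the camera images.
- cover (a joint): m the round grey access cover is pressed down: 0 at rest, negative when lifted. Pressed anywhere it sinks level into its soft gasket and springs back: about 1 N per mm, at most 10.5 mm. A disc 224 mm across, 6 mm thick, on the duct; its top is at z = 0.100 m at rest.
- strip: black C-shaped trim strip fixed on the grey cover (sinks with it): half ring (196 degrees), mean radius 80 mm, 20 mm wide, 3 mm thick, top at z = 0.103 m at rest. Origin: centre of the C and cover, at the strip's underside, z up; the middle of the C lies along +x, its ends along -y and +y, its opening looks to -x.
- handle: small red bridge handle standing upright on the middle of the cover, inside the C: bar of 10 mm thickness, 55 mm long along x (from 35 mm on the -x side of the centre to 20 mm on the +x side), top 31 mm above the origin. Origin: centre of the cover, at its underside. To be left alone.
- rivet1 (a point): white flat rivet head (10 mm across, 1 mm high, does not obstruct) number 1 of 9 along the strip, at -90 degrees round the C from its +x axis, 31 mm from its neighbour; the point is on the strip's top face, mid-width (one end of the row)
- rivet2 (a point): white flat rivet head (10 mm across, 1 mm high, does not obstruct) number 2 of 9 along the strip, at -67.5 degrees round the C from its +x axis, 31 mm from its neighbour; the point is on the strip's top face, mid-width
- rivet3 (a point): white flat rivet head (10 mm across, 1 mm high, does not obstruct) number 3 of 9 along the strip, at -45 degrees round the C from its +x axis, 31 mm from its neighbour; the point is on the strip's top face, mid-width
- rivet4 (a point): white flat rivet head (10 mm across, 1 mm high, does not obstruct) number 4 of 9 along the strip, at -22.5 degrees round the C from its +x axis, 31 mm from its neighbour; the point is on the strip's top face, mid-width
- rivet5 (a point): white flat rivet head (10 mm across, 1 mm high, does not obstruct) number 5 of 9 along the strip, at 0 degrees round the C from its +x axis, 31 mm from its neighbour; the point is on the strip's top face, mid-width
- rivet6 (a point): white flat rivet head (10 mm across, 1 mm high, does not obstruct) number 6 of 9 along the strip, at 22.5 degrees round the C from its +x axis, 31 mm from its neighbour; the point is on the strip's top face, mid-width
- rivet7 (a point): white flat rivet head (10 mm across, 1 mm high, does not obstruct) number 7 of 9 along the strip, at 45 degrees round the C from its +x axis, 31 mm from its neighbour; the point is on the strip's top face, mid-width
- rivet8 (a point): white flat rivet head (10 mm across, 1 mm high, does not obstruct) number 8 of 9 along the strip, at 67.5 degrees round the C from its +x axis, 31 mm from its neighbour; the point is on the strip's top face, mid-width
- rivet9 (a point): white flat rivet head (10 mm across, 1 mm high, does not obstruct) number 9 of 9 along the strip, at 90 degrees round the C from its +x axis, 31 mm from its neighbour; the point is on the strip's top face, mid-width (one end of the row)
- magnet_green: green round magnet, 26 mm across and 10 mm high, standing fast on the duct's top beside the start end of the strip, 65 mm outward from the end rivet there (rivet1 or rivet9: the two magnets swap places from run to run). Origin: centre of its underside, 0.083 m high.
- magnet_red: red round magnet, 26 mm across and 10 mm high, standing fast on the duct's top beside the finish end of the strip, 65 mm outward from the end rivet there (rivet1 or rivet9: the two magnets swap places from run to run). Origin: centre of its underside, 0.083 m high.
- duct: flat sheet-metal duct piece, fixed: 300 (x) by 380 (y) by 83 mm high, dark flanges at its +y and -y ends. Origin: centre of its underside, on the bench.
- tape_roll: yellow roll, 54 mm across, 24 mm high, loose on a corner of the duct's top, outside the cover. Origin: centre of its underside.
- screw_jar: small jar with orange lid, 42 mm across, 45 mm high, loose on another corner of the duct's top. Origin: centre of its underside.
- paint_can: can with blue label, 84 mm across, 110 mm high, loose on the bench past the +y end of the duct. Origin: centre of its underside.
- screwdriver: screwdriver lying loose on the bench past the -y end of the duct, along its own x (handle to -x). Origin: at its underside.
Not all that is in view belongs to the job. There is more than one size of the screwdriver; the job needs the smaller.

How it is judged:
On the way, in this order (a step that is already met when the one before it is completed fails the run):
1. the fingertips touch the strip at the first rivet, counted from the green magnet's end (contact force between the fingers and strip above 0.2 N and ((horizontal distance between magnet_green and rivet1 below 0.11 m and horizontal distance between the grasp point and rivet1 below 0.012 m) or (horizontal distance between magnet_green and rivet9 below 0.11 m and horizontal distance between the grasp point and rivet9 below 0.012 m))), for 0.04 s.
2. the fingertips touch the strip at the second rivet, counted from the green magnet's end (contact force between the fingers and strip above 0.2 N and ((horizontal distance between magnet_green and rivet1 below 0.11 m and horizontal distance between the grasp point and rivet2 below 0.012 m) or (horizontal distance between magnet_green and rivet9 below 0.11 m and horizontal distance between the grasp point and rivet8 below 0.012 m))), for 0.04 s.
3. the fingertips touch the strip at the third rivet, counted from the green magnet's end (contact force between the fingers and strip above 0.2 N and ((horizontal distance between magnet_green and rivet1 below 0.11 m and horizontal distance between the grasp point and rivet3 below 0.012 m) or (horizontal distance between magnet_green and rivet9 below 0.11 m and horizontal distance between the grasp point and rivet7 below 0.012 m))), for 0.04 s.
4. the fingertips touch the strip at the fourth rivet, counted from the green magnet's end (contact force between the fingers and strip above 0.2 N and ((horizontal distance between magnet_green and rivet1 below 0.11 m and horizontal distance between the grasp point and rivet4 below 0.012 m) or (horizontal distance between magnet_green and rivet9 below 0.11 m and horizontal distance between the grasp point and rivet6 below 0.012 m))), for 0.04 s.
5. the fingertips touch the strip at the fifth rivet, counted from the green magnet's end (contact force between the fingers and strip above 0.2 N and ((horizontal distance between magnet_green and rivet1 below 0.11 m and horizontal distance between the grasp point and rivet5 below 0.012 m) or (horizontal distance between magnet_green and rivet9 below 0.11 m and horizontal distance between the grasp point and rivet5 below 0.012 m))), for 0.04 s.
6. the fingertips touch the strip at the sixth rivet, counted from the green magnet's end (contact force between the fingers and strip above 0.2 N and ((horizontal distance between magnet_green and rivet1 below 0.11 m and horizontal distance between the grasp point and rivet6 below 0.012 m) or (horizontal distance between magnet_green and rivet9 below 0.11 m and horizontal distance between the grasp point and rivet4 below 0.012 m))), for 0.04 s.
7. the fingertips touch the strip at the seventh rivet, counted from the green magnet's end (contact force between the fingers and strip above 0.2 N and ((horizontal distance between magnet_green and rivet1 below 0.11 m and horizontal distance between the grasp point and rivet7 below 0.012 m) or (horizontal distance between magnet_green and rivet9 below 0.11 m and horizontal distance between the grasp point and rivet3 below 0.012 m))), for 0.04 s.
8. the fingertips touch the strip at the eighth rivet, counted from the green magnet's end (contact force between the fingers and strip above 0.2 N and ((horizontal distance between magnet_green and rivet1 below 0.11 m and horizontal distance between the grasp point and rivet8 below 0.012 m) or (horizontal distance between magnet_green and rivet9 below 0.11 m and horizontal distance between the grasp point and rivet2 below 0.012 m))), for 0.04 s.
9. the fingertips touch the strip at the ninth and last rivet, counted from the green magnet's end (contact force between the fingers and strip above 0.2 N and ((horizontal distance between magnet_green and rivet1 below 0.11 m and horizontal distance between the grasp point and rivet9 below 0.012 m) or (horizontal distance between magnet_green and rivet9 below 0.11 m and horizontal distance between the grasp point and rivet1 below 0.012 m))), for 0.04 s.
At the end, for the whole second after the job is handed in: All nine rivets touched in order, green end to red end (TCP within 12 mm of each, from above, pressing the strip with over 0.2 N); the cover back within 2 mm of its rest height; roll, jar, can and screwdriver at rest within 20 mm of where they stood (value of joint cover between -0.002 and 0.002 m and distance of each of tape_roll, screw_jar, paint_can, screwdriver from where it was at the start of the episode below 0.02 m and linear speed of each of tape_roll, screw_jar, paint_can, screwdriver below 0.02 m/s).
It fails at once if the cover is pressed in by more than 9 mm (about 9 N) (value of joint cover above 0.009 m).
It fails at once if the cover is lifted by more than 4 mm (value of joint cover below -0.004 m).
It fails at once if the cover's red handle or a magnet is leaned on (over 1 N) (contact force between the fingers and handle above 1 N or contact force between the fingers and magnet_green above 1 N or contact force between the fingers and magnet_red above 1 N).
It fails at once if the roll, jar, can or screwdriver is moved by more than 20 mm (distance of any of tape_roll, screw_jar, paint_can, screwdriver from where it was at the start of the episode above 0.02 m).
It also fails if it takes over 54 s, if anything falls off the work surface, if the arm or the gripper's body presses on something with over 40 N, if the wrist force passes 120 N, or if a joint passes its speed limit or range.

## Robot

A 6-joint arm with a two-finger parallel gripper is mounted at the origin on the work surface. World frame = base frame: x ahead of the robot, y to its left, z up, the work surface at z = 0. Lengths are in m, angles in rad, forces in N, time in s.
With the tool pointing down it reaches from about 0.225 to 0.875 m from the base axis. Payload 3.4 kg.
Tool frame: the origin (TCP) lies between the finger pads, 19 mm behind the fingertips; this is the grasp point; z points along the fingers, y is the line along which they close (so a half turn about z gives the same grasp; the last joint's range is limited). The gripper opens to 85 mm and grips with 20 to 120 N. Pads are 22 mm wide; open, the fingers measure 114 mm over their backs; the gripper's body (76 mm by 85 mm) begins 54 mm behind the grasp point. The pads swing forward as they close: fully open they stand 13 mm farther back than shut.
Start: joints at [1.187, 0.276, 1.505, -0, 1.361, -0.121], TCP at [0.149, 0.555, 0.25] pointing down, gripper open.
Joint ranges: [-2.89, 2.89], [-0.75, 2.08], [0.22, 2.7], [-1.18, 4.32], [0.11, 2.71], [-2.7, 2.7]. Speed limits (rad/s): [2.57, 2.57, 3.14, 3.14, 3.14, 3.14].

## Interface

Orientations are given as a unit quaternion [w, x, y, z].
In Python, from rig import readout, imaging, manip gives the robot as it stands. The module is installed in compiled form; this text tells all that it offers.
- The arm moves only by the tool servo_tool, never from a script. Its argument "moves" is a list of rows, each an object with "dp": the shift along the tool's x, y, z in units of 0.2 m (1.0 is 0.2 m), a list of three; "delta_rot": the turn, a rotation vector about the tool's x, y, z in units of 0.1 rad (1.0 is 0.1 rad), a list of three; "fingers": the opening, from 0 (shut) to 1 (fully open). In form: [{"dp": [dx, dy, dz], "delta_rot": [wx, wy, wz], "fingers": fingers}, ...]. A call has 1 to 5 rows; each row shifts and turns the commanded pose from where the row before left it, along the tool's axes as they then stand; what a row does not reach is not made up. A row lasts 1/10 s, in which the tool goes at most 50 mm and 8.59 degrees, less where a joint would pass 70% of its speed; a pose out of reach is approached as far as the arm can. A call with a number of a shift or a turn outside -1 to 1 is refused whole. A call with a gripper value outside its range is refused whole. The fingers move at their own pace and stop on an object; "force" is the grip in N (left out, the last holds). Time passes only in rows, so rows that do not move let the fingers close. It gives the time, the measured TCP pose, the force, the opening and the grip force at its end, in the units of the state.
- readout.get_state(): the state, without advancing time (a new reading comes with each control period).
- imaging.get_image(name): name is "scene" or "top" or "wrist"; returns (picture, depth): 420x560x3 uint8, red, green, blue; 420x560 float32, m along the optical axis (not along the pixel's ray), 0 where there is no reading.
- imaging.calibration(name): a dict with "intrinsics" (3x3 intrinsics, pixels), "R" (3x3) and "t" (3): a world point X has camera coordinates R X + t; the wrist camera has in their place "hand_eye" (4x4, takes a point from camera to tool coordinates, whose origin is the TCP and whose axes are the flange's). Camera axes: x right, y down, z forward; pixel columns grow to the right and rows downward; lengths in m; the calibration is good to about 2 mm. A picture is of the moment at which its call begins: read the wrist's pose just before it. calibration takes no time and is no camera call.
- manip.sign_off(): hands the job in; it is judged then, once.
The state is a dict: "clock": time; "qpos": joint angles; "qd": joint speeds; "effort": joint torques, N m; "position": TCP position; "ee_rot": TCP orientation; "contact_force": force on the tool from outside, world axes, zero at the start; "moment": the same for the moment, N m; "width": finger opening in m; "gripper_force": force on a finger pad.
Only numpy, scipy, OpenCV 4.12 (cv2) and the standard library are available. Lean on these libraries where they do the work, as an engineer would, in place of code of your own. Each camera call takes 0.05 s, during which the arm holds its last target. There are 200 camera calls.

## Working session

There is one attempt and no reset: what is moved stays moved. The work goes in short steps, Python scripts to look and compute and a tool call to move; the robot and the scene stay as the last step left them, time stands still between calls to the robot, and variables do not carry over. Pictures are saved under pics/ and viewed, at most 10 in all, crops included, and the job is handed in when it is done.

Besides the shell and the picture viewer there is one more tool, called after ">>>" as name(argument=value, ...), one argument or row to a line, values as JSON. servo_tool: Moves the arm, as the interface text tells. Its arguments: {"type":"object","properties":{"moves":{"type":"array"},"force":{"type":"number"}},"required":["moves"]}

```bash
mkdir -p pics
python3 - <<'E'
from rig import readout, imaging
import cv2, numpy as np
s=readout.get_state(); print(s)
for n in("top","scene"):
    p,d=imaging.get_image(n); cv2.imwrite(f"pics/{n}1.png",p[:,:,::-1]); np.savez(f"{n}1.npz",p=p,d=d)
    print(imaging.calibration(n))
E
```

```text
{'clock': 0.0, 'qpos': array([ 1.18703781e+00,  2.76610439e-01,  1.50613964e+00,  1.99627890e-06,
        1.36068801e+00, -1.20999537e-01]), 'qd': array([ 0.00158048,  0.0004664 , -0.00147539, -0.00024346, -0.00214269,
        0.00010632]), 'effort': array([ 1.04698112e-03, -4.16763568e+01, -2.45809078e+01, -2.39945593e-04,
        1.11078631e-02, -1.66712221e-05]), 'position': array([0.14917261, 0.55480364, 0.24912827]), 'ee_rot': array([-2.31354914e-04,  1.31002020e-01,  9.91381672e-01, -8.93241539e-04]), 'contact_force': array([-0.44309407,  0.02636961,  0.22145064]), 'moment': array([ 0.01955526, -0.02287801, -0.00281606]), 'gripper_force': 0.0, 'width': 0.08544123453500035}
{'intrinsics': array([[495.56029714,   0.        , 282.73521433],
       [  0.        , 495.56029714, 208.30558684],
       [  0.        ,   0.        ,   1.        ]]), 'R': array([[ 0.02785025, -0.99931016,  0.02456753],
       [-0.99576551, -0.02988872, -0.08693514],
       [ 0.08760947, -0.02204234, -0.995911  ]]), 't': array([-0.00316555,  0.52309897,  1.38881305])}
{'intrinsics': array([[419.25857298,   0.        , 279.2212615 ],
       [  0.        , 419.25857298, 207.84477649],
       [  0.        ,   0.        ,   1.        ]]), 'R': array([[ 0.57931196,  0.81495167,  0.01585642],
       [ 0.666017  , -0.46204704, -0.58560557],
       [-0.46991383,  0.34980896, -0.81044105]]), 't': array([-0.29278502, -0.25894201,  1.28196972])}
```

View pics/top1.png

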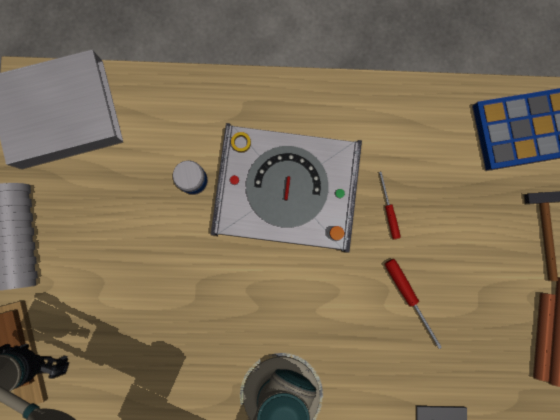

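View pics/scene1.png

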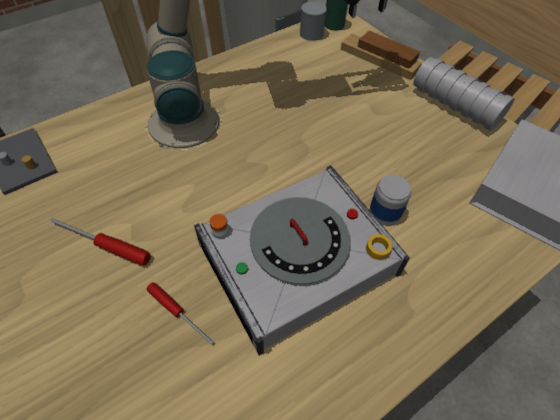

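Top view: the black C has its nine white rivets from about (317,191) over (291,157) to (258,184). The green magnet is at (340,194), beside the -y end, and the red one at (235,180). White things that could be mistaken for rivets: the can lid at (187,175) and the jar. Next I'll measure the rivets and check the choice in a crop.

```bash
cat > h.py <<'E'
import numpy as np, cv2
from rig import imaging
def ray(name,uv,z):
    c=imaging.calibration(name);K,R,t=c["intrinsics"],c["R"],c["t"]
    o=-R.T@t; uv=np.atleast_2d(uv)
    d=(R.T@np.linalg.inv(K)@np.c_[uv,np.ones(len(uv))].T).T
    return o+d*((z-o[2])/d[:,2])[:,None]
E
cat > m.py <<'E'
from h import *
from scipy import optimize, ndimage
for n,box in(("top",(225,140,355,215)),("scene",(225,190,375,285))):
    f=np.load(n+"1.npz");p=f["p"];x0,y0,x1,y1=box
    c=p[y0:y1,x0:x1]; hsv=cv2.cvtColor(c,cv2.COLOR_RGB2HSV).astype(int)
    cv2.imwrite(f"pics/{n}crop.png",cv2.resize(c[:,:,::-1],None,fx=5,fy=5,interpolation=cv2.INTER_CUBIC))
    def cen(m,amin=3):
        l,k=ndimage.label(m); return [(np.array(ndimage.center_of_mass(m,l,i))[::-1]+[x0,y0],int((l==i).sum())) for i in range(1,k+1) if (l==i).sum()>=amin]
    H,S,V=hsv[...,0],hsv[...,1],hsv[...,2]
    g=cen((H>45)&(H<85)&(S>110),10); r=cen(((H<6)|(H>174))&(S>130),10)
    for nm,L in(("green",g),("red",r)): print(n,nm,[(u.round(1),a,ray(n,u,.093)[0].round(4)) for u,a in L])
    # rivets: bright blobs surrounded by black
    dark=(V<60).astype(np.uint8); hull=cv2.morphologyEx(dark,cv2.MORPH_CLOSE,np.ones((7,7),np.uint8))
    l,k=ndimage.label(hull); big=l==1+np.argmax(ndimage.sum(hull,l,range(1,k+1)))
    g8=V.astype(float); m=big&(V>95); L=cen(m,2)
    # refine by weighted centroid
    P=[]
    for u,a in L:
        cx,cy=(u-[x0,y0]).round().astype(int); w=np.clip(g8[cy-3:cy+4,cx-3:cx+4]-60,0,None)
        yy,xx=np.mgrid[cy-3:cy+4,cx-3:cx+4]; ww=w*big[cy-3:cy+4,cx-3:cx+4]
        P.append([x0+(ww*xx).sum()/ww.sum(),y0+(ww*yy).sum()/ww.sum()])
    W=ray(n,np.array(P),.104)
    print(len(W)); 
    q=optimize.least_squares(lambda q:np.hypot(W[:,0]-q[0],W[:,1]-q[1])-.08,[W[:,0].mean()-.04,W[:,1].mean()])
    a=np.degrees(np.arctan2(W[:,1]-q.x[1],W[:,0]-q.x[0])); o=np.argsort(a)
    print("centre",q.x.round(4),"res",q.fun.round(4)); print(np.c_[W[o,:2],a[o]].round(4), "yaw",np.mean(a[o]-np.linspace(-90,90,9)) if len(a)==9 else None)
E
python3 m.py
```

```text
top green [(array([339.5, 193. ]), 56, array([ 0.5632, -0.1398,  0.093 ]))]
top red [(array([234.1, 179.5]), 58, array([0.5913, 0.1476, 0.093 ])), (array([286.8, 187.8]), 77, array([0.5729, 0.0039, 0.093 ]))]
9
centre [0.5771 0.0037] res [ 0.0001 -0.0001  0.0001 -0.0002  0.0003 -0.0002 -0.      0.     -0.0005]
[[ 5.70000e-01 -7.55000e-02 -9.50775e+01]
 [ 6.00900e-01 -7.27000e-02 -7.27044e+01]
 [ 6.28100e-01 -5.83000e-02 -5.05667e+01]
 [ 6.47700e-01 -3.39000e-02 -2.80306e+01]
 [ 6.56600e-01 -3.80000e-03 -5.40990e+00]
 [ 6.53700e-01  2.69000e-02  1.68631e+01]
 [ 6.39000e-01  5.40000e-02  3.91194e+01]
 [ 6.14700e-01  7.41000e-02  6.18536e+01]
 [ 5.85300e-01  8.33000e-02  8.41110e+01]] yaw -5.538004919168599
scene green [(array([241.4, 268. ]), 103, array([ 0.5641, -0.1421,  0.093 ]))]
scene red [(array([352. , 213.6]), 84, array([0.5918, 0.1455, 0.093 ])), (array([298.5, 230.9]), 132, array([0.5585, 0.014 , 0.093 ]))]
9
centre [0.5762 0.003 ] res [ 0.0001  0.0001  0.      0.     -0.0001  0.0001 -0.0002  0.0001  0.0001]
[[ 5.68300e-01 -7.66000e-02 -9.56041e+01]
 [ 5.99600e-01 -7.36000e-02 -7.30063e+01]
 [ 6.27100e-01 -5.88000e-02 -5.05318e+01]
 [ 6.46800e-01 -3.48000e-02 -2.81388e+01]
 [ 6.55500e-01 -4.80000e-03 -5.61780e+00]
 [ 6.52500e-01  2.66000e-02  1.71406e+01]
 [ 6.37800e-01  5.41000e-02  3.96115e+01]
 [ 6.13600e-01  7.38000e-02  6.21033e+01]
 [ 5.83900e-01  8.28000e-02  8.44786e+01]] yaw -5.507201867700085
```

View pics/topcrop.png

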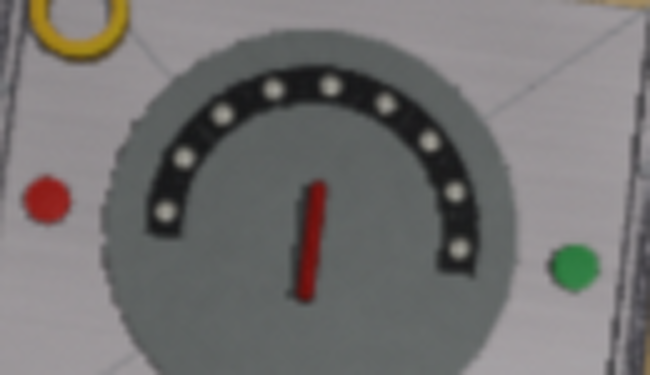

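Rivets fit an 80 mm circle to within 0.5 mm in both cameras, and the cameras agree within 1 mm. Centre is (0.5766, 0.0034), yaw -5.5°. The green magnet is beside rivet1 (the -y end), so the order is 1 to 9. I'll travel high with the fingers shut.

>>> servo_tool(
  moves=[
    {"dp": [-0.14,-0.125,0],"delta_rot": [0,0,0],"fingers": 0},
    {"dp": [-0.14,-0.125,0],"delta_rot": [0,0,0],"fingers": 0},
    {"dp": [-0.14,-0.125,0],"delta_rot": [0,0,0],"fingers": 0},
    {"dp": [-0.14,-0.125,0],"delta_rot": [0,0,0],"fingers": 0},
    {"dp": [-0.14,-0.125,0],"delta_rot": [0,0,0],"fingers": 0},
  ],
)

```text
clock: 0.6
position: [0.2524, 0.3967, 0.2496]
ee_rot: [-0.0, 0.131, 0.991, -0.0]
contact_force: [0.6, 0.4, -0.2]
width: 0.0123
gripper_force: 0.0
```

>>> servo_tool(
  moves=[
    {"dp": [-0.14,-0.125,0],"delta_rot": [0,0,0],"fingers": 0},
    {"dp": [-0.14,-0.125,0],"delta_rot": [0,0,0],"fingers": 0},
    {"dp": [-0.14,-0.125,0],"delta_rot": [0,0,0],"fingers": 0},
    {"dp": [-0.14,-0.125,0],"delta_rot": [0,0,0],"fingers": 0},
    {"dp": [-0.14,-0.125,0],"delta_rot": [0,0,0],"fingers": 0},
  ],
)

```text
clock: 1.1
position: [0.3551, 0.2397, 0.2498]
ee_rot: [-0.0, 0.131, 0.991, -0.0]
contact_force: [1.2, -0.2, 0.7]
width: 0.0
gripper_force: 0.0
```

>>> servo_tool(
  moves=[
    {"dp": [-0.14,-0.125,0],"delta_rot": [0,0,0],"fingers": 0},
    {"dp": [-0.14,-0.125,0],"delta_rot": [0,0,0],"fingers": 0},
    {"dp": [-0.14,-0.125,0],"delta_rot": [0,0,0],"fingers": 0},
    {"dp": [-0.14,-0.125,0],"delta_rot": [0,0,0],"fingers": 0},
    {"dp": [-0.14,-0.125,0],"delta_rot": [0,0,0],"fingers": 0},
  ],
)

```text
clock: 1.6
position: [0.4579, 0.0826, 0.2497]
ee_rot: [-0.0, 0.131, 0.991, 0.0]
contact_force: [-0.5, 0.3, 0.4]
width: 0.0
gripper_force: 0.0
```

>>> servo_tool(
  moves=[
    {"dp": [-0.148,-0.1245,0],"delta_rot": [0,0,0],"fingers": 0},
    {"dp": [-0.148,-0.1245,0],"delta_rot": [0,0,0],"fingers": 0},
    {"dp": [-0.148,-0.1245,0],"delta_rot": [0,0,0],"fingers": 0},
    {"dp": [-0.148,-0.1245,0],"delta_rot": [0,0,0],"fingers": 0},
    {"dp": [-0.148,-0.1245,0],"delta_rot": [0,0,0],"fingers": 0},
  ],
)

```text
clock: 2.1
position: [0.5686, -0.076, 0.2495]
ee_rot: [-0.0, 0.131, 0.991, 0.0]
contact_force: [-0.2, 0.6, 0.5]
width: -0.0002
gripper_force: 0.0
```

>>> servo_tool(
  moves=[
    {"dp": [0,0,0.12],"delta_rot": [0,0,0],"fingers": 0},
    {"dp": [0,0,0.12],"delta_rot": [0,0,0],"fingers": 0},
    {"dp": [0,0,0.12],"delta_rot": [0,0,0],"fingers": 0},
    {"dp": [0,0,0.12],"delta_rot": [0,0,0],"fingers": 0},
    {"dp": [0,0,0],"delta_rot": [0,0,0],"fingers": 0},
  ],
)

```text
clock: 2.6
position: [0.5653, -0.074, 0.1503]
ee_rot: [-0.004, 0.131, 0.991, 0.001]
contact_force: [-0.5, -0.6, 0.2]
width: 0.0
gripper_force: 0.0
```

>>> servo_tool(
  moves=[
    {"dp": [0,0,0],"delta_rot": [0,0,0],"fingers": 0},
    {"dp": [0,0,0],"delta_rot": [0,0,0],"fingers": 0},
  ],
)

```text
clock: 2.8
position: [0.5691, -0.0748, 0.1553]
ee_rot: [0.001, 0.131, 0.991, -0.0]
contact_force: [0.6, -0.8, 0.3]
width: -0.0001
gripper_force: 0.0
```

>>> servo_tool(
  moves=[
    {"dp": [0,-0.004,0.04],"delta_rot": [0,0,0],"fingers": 0},
    {"dp": [0,0,0.04],"delta_rot": [0,0,0],"fingers": 0},
    {"dp": [0,0,0.04],"delta_rot": [0,0,0],"fingers": 0},
    {"dp": [0,0,0.02],"delta_rot": [0,0,0],"fingers": 0},
    {"dp": [0,0,0],"delta_rot": [0,0,0],"fingers": 0},
  ],
)

```text
clock: 3.3
position: [0.5673, -0.0752, 0.125]
ee_rot: [-0.001, 0.131, 0.991, 0.0]
contact_force: [-0.3, -1.0, 0.6]
width: -0.0002
gripper_force: 0.0
```

>>> servo_tool(
  moves=[
    {"dp": [0,0,0],"delta_rot": [0,0,0],"fingers": 0},
    {"dp": [0,0,0],"delta_rot": [0,0,0],"fingers": 0},
    {"dp": [0,0,0],"delta_rot": [0,0,0],"fingers": 0},
  ],
)

```text
clock: 3.6
position: [0.5682, -0.0754, 0.1263]
ee_rot: [0.0, 0.131, 0.991, -0.0]
contact_force: [-0.3, -0.6, 0.9]
width: 0.0002
gripper_force: 0.0
```

Run:
```python
from rig import readout, imaging
import cv2, numpy as np
s=readout.get_state(); print(s["position"],s["contact_force"],s["qd"].round(3))
p,d=imaging.get_image("scene"); q=p[170:310,200:400]
cv2.imwrite("pics/s2.png",cv2.resize(q[:,:,::-1],None,fx=4,fy=4,interpolation=cv2.INTER_CUBIC))
```

```text
[ 0.56817275 -0.07544232  0.1262805 ] [-0.26429957 -0.6191394   0.86977227] [-0.001 -0.     0.001  0.     0.002 -0.002]
```

View pics/s2.png

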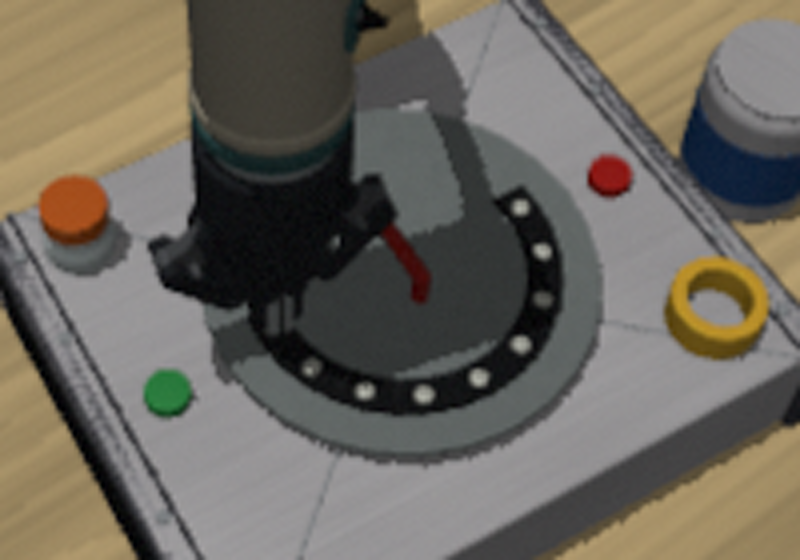

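The fingertips stand just above rivet1 (crop pixel about 275,325), clear of the handle and magnet. Now descending in millimetres.

>>> servo_tool(
  moves=[
    {"dp": [0,0,0.005],"delta_rot": [0,0,0],"fingers": 0},
    {"dp": [0,0,0.005],"delta_rot": [0,0,0],"fingers": 0},
    {"dp": [0,0,0.005],"delta_rot": [0,0,0],"fingers": 0},
    {"dp": [0,0,0],"delta_rot": [0,0,0],"fingers": 0},
  ],
)

```text
clock: 4.05
position: [0.5678, -0.0754, 0.1228]
ee_rot: [-0.0, 0.131, 0.991, 0.0]
contact_force: [-0.2, 0.5, -1.3]
width: 0.0
gripper_force: 0.0
```

>>> servo_tool(
  moves=[
    {"dp": [0,0,0.005],"delta_rot": [0,0,0],"fingers": 0},
    {"dp": [0,0,0.005],"delta_rot": [0,0,0],"fingers": 0},
    {"dp": [0,0,0],"delta_rot": [0,0,0],"fingers": 0},
    {"dp": [0,0,0],"delta_rot": [0,0,0],"fingers": 0},
  ],
)

```text
clock: 4.45
position: [0.568, -0.0754, 0.1211]
ee_rot: [0.0, 0.131, 0.991, 0.0]
contact_force: [-0.1, 0.5, 1.3]
width: 0.0001
gripper_force: 0.4
```

>>> servo_tool(
  moves=[
    {"dp": [0,0,0.005],"delta_rot": [0,0,0],"fingers": 0},
    {"dp": [0,0,0.005],"delta_rot": [0,0,0],"fingers": 0},
    {"dp": [0,0,0],"delta_rot": [0,0,0],"fingers": 0},
    {"dp": [0,0,0],"delta_rot": [0,0,0],"fingers": 0},
  ],
)

```text
clock: 4.85
position: [0.568, -0.0754, 0.1191]
ee_rot: [0.0, 0.131, 0.991, 0.0]
contact_force: [-0.3, -0.1, 3.0]
width: 0.0
gripper_force: 1.3
```

>>> servo_tool(
  moves=[
    {"dp": [0,0,0],"delta_rot": [0,0,0],"fingers": 0},
    {"dp": [0,0,0],"delta_rot": [0,0,0],"fingers": 0},
  ],
)

```text
clock: 5.05
position: [0.568, -0.0754, 0.1191]
ee_rot: [0.0, 0.131, 0.991, 0.0]
contact_force: [-0.5, 0.4, 2.9]
width: -0.0002
gripper_force: 1.3
```

Run:
```python
import numpy as np
c=np.array([.5766,.0034]);a=np.radians(-5.52+np.linspace(-90,90,9))
P=c+.08*np.c_[np.cos(a),np.sin(a)]
Q=np.vstack([[.568,-.0754],P[1:]])
T=np.array([[-.9657,.2597],[.2597,.9657]])
for i in range(8): print(i+2,P[i+1].round(4),((Q[i+1]-Q[i])@T.T/.2/5).round(4))
```

```text
2 [ 0.6    -0.0731] [-0.0303  0.0105]
3 [ 0.6275 -0.0583] [-0.0227  0.0214]
4 [ 0.6472 -0.0342] [-0.0128  0.0285]
5 [ 0.6562 -0.0043] [-0.0009  0.0312]
6 [0.6531 0.0268] [0.0111 0.0292]
7 [0.6383 0.0543] [0.0214 0.0227]
8 [0.6142 0.074 ] [0.0285 0.0128]
9 [0.5843 0.083 ] [0.0312 0.0009]
```

>>> servo_tool(
  moves=[
    {"dp": [-0.015,0.005,0],"delta_rot": [0,0,0],"fingers": 0},
    {"dp": [-0.015,0.005,0],"delta_rot": [0,0,0],"fingers": 0},
    {"dp": [-0.015,0.005,0],"delta_rot": [0,0,0],"fingers": 0},
    {"dp": [-0.015,0.005,0],"delta_rot": [0,0,0],"fingers": 0},
    {"dp": [-0.015,0.005,0],"delta_rot": [0,0,0],"fingers": 0},
  ],
)

```text
clock: 5.55
position: [0.5839, -0.0744, 0.1189]
ee_rot: [-0.0, 0.131, 0.991, 0.0]
contact_force: [-2.4, 0.6, 2.8]
width: -0.0
gripper_force: 1.4
```

>>> servo_tool(
  moves=[
    {"dp": [-0.015,0.005,0],"delta_rot": [0,0,0],"fingers": 0},
    {"dp": [-0.015,0.005,0],"delta_rot": [0,0,0],"fingers": 0},
    {"dp": [-0.015,0.005,0],"delta_rot": [0,0,0],"fingers": 0},
    {"dp": [-0.015,0.005,0],"delta_rot": [0,0,0],"fingers": 0},
    {"dp": [-0.015,0.005,0],"delta_rot": [0,0,0],"fingers": 0},
  ],
)

```text
clock: 6.05
position: [0.5997, -0.0735, 0.119]
ee_rot: [-0.0, 0.131, 0.991, 0.0]
contact_force: [-2.1, 0.7, 3.0]
width: 0.0001
gripper_force: 1.4
```

Smooth, a steady 3 N, and on rivet2. Carrying on to rivets 3 and 4.

>>> servo_tool(
  moves=[
    {"dp": [-0.0115,0.0105,0],"delta_rot": [0,0,0],"fingers": 0},
    {"dp": [-0.0115,0.0105,0],"delta_rot": [0,0,0],"fingers": 0},
    {"dp": [-0.0115,0.0105,0],"delta_rot": [0,0,0],"fingers": 0},
    {"dp": [-0.0115,0.0105,0],"delta_rot": [0,0,0],"fingers": 0},
    {"dp": [-0.0115,0.0105,0],"delta_rot": [0,0,0],"fingers": 0},
  ],
)

```text
clock: 6.55
position: [0.6136, -0.0663, 0.119]
ee_rot: [0.0, 0.131, 0.991, -0.0]
contact_force: [-1.5, -0.6, 2.1]
width: -0.0001
gripper_force: 1.4
```

>>> servo_tool(
  moves=[
    {"dp": [-0.0115,0.0105,0],"delta_rot": [0,0,0],"fingers": 0},
    {"dp": [-0.0115,0.0105,0],"delta_rot": [0,0,0],"fingers": 0},
    {"dp": [-0.0115,0.0105,0],"delta_rot": [0,0,0],"fingers": 0},
    {"dp": [-0.0115,0.0105,0],"delta_rot": [0,0,0],"fingers": 0},
    {"dp": [-0.0115,0.0105,0],"delta_rot": [0,0,0],"fingers": 0},
  ],
)

```text
clock: 7.05
position: [0.6274, -0.0591, 0.119]
ee_rot: [0.0, 0.131, 0.991, 0.0]
contact_force: [-1.3, -1.1, 3.0]
width: -0.0002
gripper_force: 1.4
```

>>> servo_tool(
  moves=[
    {"dp": [-0.0065,0.0145,0],"delta_rot": [0,0,0],"fingers": 0},
    {"dp": [-0.0065,0.0145,0],"delta_rot": [0,0,0],"fingers": 0},
    {"dp": [-0.0065,0.0145,0],"delta_rot": [0,0,0],"fingers": 0},
    {"dp": [-0.0065,0.0145,0],"delta_rot": [0,0,0],"fingers": 0},
    {"dp": [-0.0065,0.0145,0],"delta_rot": [0,0,0],"fingers": 0},
  ],
)

```text
clock: 7.55
position: [0.6374, -0.0467, 0.119]
ee_rot: [0.0, 0.131, 0.991, 0.0]
contact_force: [-1.9, -2.0, 3.0]
width: -0.0001
gripper_force: 1.4
```

>>> servo_tool(
  moves=[
    {"dp": [-0.0065,0.0145,0],"delta_rot": [0,0,0],"fingers": 0},
    {"dp": [-0.0065,0.0145,0],"delta_rot": [0,0,0],"fingers": 0},
    {"dp": [-0.0065,0.0145,0],"delta_rot": [0,0,0],"fingers": 0},
    {"dp": [-0.0065,0.0145,0],"delta_rot": [0,0,0],"fingers": 0},
    {"dp": [-0.0065,0.0145,0],"delta_rot": [0,0,0],"fingers": 0},
  ],
)

```text
clock: 8.05
position: [0.6474, -0.0344, 0.119]
ee_rot: [0.0, 0.131, 0.991, 0.0]
contact_force: [-1.4, -1.3, 2.8]
width: -0.0003
gripper_force: 1.4
```

On rivet4 as planned. Next are rivets 5 and 6.

>>> servo_tool(
  moves=[
    {"dp": [-0.0005,0.0155,0],"delta_rot": [0,0,0],"fingers": 0},
    {"dp": [-0.0005,0.0155,0],"delta_rot": [0,0,0],"fingers": 0},
    {"dp": [-0.0005,0.0155,0],"delta_rot": [0,0,0],"fingers": 0},
    {"dp": [-0.0005,0.0155,0],"delta_rot": [0,0,0],"fingers": 0},
    {"dp": [-0.0005,0.0155,0],"delta_rot": [0,0,0],"fingers": 0},
  ],
)

```text
clock: 8.55
position: [0.6519, -0.0195, 0.1191]
ee_rot: [0.0, 0.131, 0.991, 0.0]
contact_force: [-0.8, -1.1, 2.7]
width: -0.0004
gripper_force: 1.4
```

>>> servo_tool(
  moves=[
    {"dp": [-0.0005,0.0155,0],"delta_rot": [0,0,0],"fingers": 0},
    {"dp": [-0.0005,0.0155,0],"delta_rot": [0,0,0],"fingers": 0},
    {"dp": [-0.0005,0.0155,0],"delta_rot": [0,0,0],"fingers": 0},
    {"dp": [-0.0005,0.0155,0],"delta_rot": [0,0,0],"fingers": 0},
    {"dp": [-0.0005,0.0155,0],"delta_rot": [0,0,0],"fingers": 0},
  ],
)

```text
clock: 9.05
position: [0.6563, -0.0046, 0.119]
ee_rot: [-0.0, 0.131, 0.991, 0.0]
contact_force: [-0.7, -1.3, 3.2]
width: 0.0001
gripper_force: 1.4
```

>>> servo_tool(
  moves=[
    {"dp": [0.0055,0.0145,0],"delta_rot": [0,0,0],"fingers": 0},
    {"dp": [0.0055,0.0145,0],"delta_rot": [0,0,0],"fingers": 0},
    {"dp": [0.0055,0.0145,0],"delta_rot": [0,0,0],"fingers": 0},
    {"dp": [0.0055,0.0145,0],"delta_rot": [0,0,0],"fingers": 0},
    {"dp": [0.0055,0.0145,0],"delta_rot": [0,0,0],"fingers": 0},
  ],
)

```text
clock: 9.55
position: [0.6547, 0.0108, 0.1191]
ee_rot: [0.0, 0.131, 0.991, 0.0]
contact_force: [0.7, -3.0, 3.4]
width: 0.0001
gripper_force: 1.4
```

>>> servo_tool(
  moves=[
    {"dp": [0.0055,0.0145,0],"delta_rot": [0,0,0],"fingers": 0},
    {"dp": [0.0055,0.0145,0],"delta_rot": [0,0,0],"fingers": 0},
    {"dp": [0.0055,0.0145,0],"delta_rot": [0,0,0],"fingers": 0},
    {"dp": [0.0055,0.0145,0],"delta_rot": [0,0,0],"fingers": 0},
    {"dp": [0.0055,0.0145,0],"delta_rot": [0,0,0],"fingers": 0},
  ],
)

```text
clock: 10.05
position: [0.6531, 0.0262, 0.119]
ee_rot: [-0.0, 0.131, 0.991, 0.0]
contact_force: [0.7, -1.2, 2.5]
width: 0.0002
gripper_force: 1.4
```

>>> servo_tool(
  moves=[
    {"dp": [0.0107,0.0116,0],"delta_rot": [0,0,0],"fingers": 0},
    {"dp": [0.0107,0.0116,0],"delta_rot": [0,0,0],"fingers": 0},
    {"dp": [0.0107,0.0116,0],"delta_rot": [0,0,0],"fingers": 0},
    {"dp": [0.0107,0.0116,0],"delta_rot": [0,0,0],"fingers": 0},
    {"dp": [0.0107,0.0116,0],"delta_rot": [0,0,0],"fingers": 0},
  ],
)

```text
clock: 10.55
position: [0.6458, 0.0402, 0.119]
ee_rot: [0.0, 0.131, 0.991, 0.0]
contact_force: [0.7, -1.7, 2.8]
width: 0.0002
gripper_force: 1.4
```

>>> servo_tool(
  moves=[
    {"dp": [0.0107,0.0116,0],"delta_rot": [0,0,0],"fingers": 0},
    {"dp": [0.0107,0.0116,0],"delta_rot": [0,0,0],"fingers": 0},
    {"dp": [0.0107,0.0116,0],"delta_rot": [0,0,0],"fingers": 0},
    {"dp": [0.0107,0.0116,0],"delta_rot": [0,0,0],"fingers": 0},
    {"dp": [0.0107,0.0116,0],"delta_rot": [0,0,0],"fingers": 0},
  ],
)

```text
clock: 11.05
position: [0.6384, 0.0541, 0.119]
ee_rot: [0.0, 0.131, 0.991, 0.0]
contact_force: [1.0, -0.5, 2.6]
width: 0.0004
gripper_force: 1.4
```

>>> servo_tool(
  moves=[
    {"dp": [0.0142,0.0064,0],"delta_rot": [0,0,0],"fingers": 0},
    {"dp": [0.0142,0.0064,0],"delta_rot": [0,0,0],"fingers": 0},
    {"dp": [0.0142,0.0064,0],"delta_rot": [0,0,0],"fingers": 0},
    {"dp": [0.0142,0.0064,0],"delta_rot": [0,0,0],"fingers": 0},
    {"dp": [0.0142,0.0064,0],"delta_rot": [0,0,0],"fingers": 0},
  ],
)

```text
clock: 11.55
position: [0.6263, 0.0639, 0.119]
ee_rot: [0.0, 0.131, 0.991, 0.0]
contact_force: [1.2, -0.9, 2.4]
width: -0.0001
gripper_force: 1.4
```

>>> servo_tool(
  moves=[
    {"dp": [0.0142,0.0064,0],"delta_rot": [0,0,0],"fingers": 0},
    {"dp": [0.0142,0.0064,0],"delta_rot": [0,0,0],"fingers": 0},
    {"dp": [0.0142,0.0064,0],"delta_rot": [0,0,0],"fingers": 0},
    {"dp": [0.0142,0.0064,0],"delta_rot": [0,0,0],"fingers": 0},
    {"dp": [0.0142,0.0064,0],"delta_rot": [0,0,0],"fingers": 0},
  ],
)

```text
clock: 12.05
position: [0.6142, 0.0738, 0.119]
ee_rot: [0.0, 0.131, 0.991, 0.0]
contact_force: [0.6, -1.2, 2.7]
width: -0.0001
gripper_force: 1.4
```

>>> servo_tool(
  moves=[
    {"dp": [0.0156,0.0005,0],"delta_rot": [0,0,0],"fingers": 0},
    {"dp": [0.0156,0.0005,0],"delta_rot": [0,0,0],"fingers": 0},
    {"dp": [0.0156,0.0005,0],"delta_rot": [0,0,0],"fingers": 0},
    {"dp": [0.0156,0.0005,0],"delta_rot": [0,0,0],"fingers": 0},
    {"dp": [0.0156,0.0005,0],"delta_rot": [0,0,0],"fingers": 0},
  ],
)

```text
clock: 12.55
position: [0.5993, 0.0783, 0.119]
ee_rot: [0.0, 0.131, 0.991, 0.0]
contact_force: [1.4, -0.5, 2.4]
width: -0.0003
gripper_force: 1.4
```

>>> servo_tool(
  moves=[
    {"dp": [0.0156,0.0005,0],"delta_rot": [0,0,0],"fingers": 0},
    {"dp": [0.0156,0.0005,0],"delta_rot": [0,0,0],"fingers": 0},
    {"dp": [0.0156,0.0005,0],"delta_rot": [0,0,0],"fingers": 0},
    {"dp": [0.0156,0.0005,0],"delta_rot": [0,0,0],"fingers": 0},
    {"dp": [0.0156,0.0005,0],"delta_rot": [0,0,0],"fingers": 0},
  ],
)

```text
clock: 13.05
position: [0.5843, 0.0828, 0.119]
ee_rot: [0.0, 0.131, 0.991, 0.0]
contact_force: [1.7, -0.5, 3.1]
width: 0.0001
gripper_force: 1.4
```

>>> servo_tool(
  moves=[
    {"dp": [0,0,0],"delta_rot": [0,0,0],"fingers": 0},
    {"dp": [0,0,0],"delta_rot": [0,0,0],"fingers": 0},
    {"dp": [0,0,0],"delta_rot": [0,0,0],"fingers": 0},
  ],
)

```text
clock: 13.35
position: [0.5837, 0.0829, 0.1187]
ee_rot: [-0.001, 0.131, 0.991, 0.0]
contact_force: [-1.4, 0.8, 3.8]
width: 0.0002
gripper_force: 1.5
```

All nine touched. Rising gently.

>>> servo_tool(
  moves=[
    {"dp": [0,0,-0.01],"delta_rot": [0,0,0],"fingers": 0},
    {"dp": [0,0,-0.02],"delta_rot": [0,0,0],"fingers": 0},
    {"dp": [0,0,-0.04],"delta_rot": [0,0,0],"fingers": 0},
    {"dp": [0,0,-0.08],"delta_rot": [0,0,0],"fingers": 0},
    {"dp": [0,0,-0.1],"delta_rot": [0,0,0],"fingers": 0},
  ],
)

```text
clock: 13.85
position: [0.5839, 0.0826, 0.169]
ee_rot: [-0.001, 0.131, 0.991, -0.0]
contact_force: [0.2, -0.1, -0.1]
width: -0.0001
gripper_force: 0.0
```

>>> servo_tool(
  moves=[
    {"dp": [0,0,-0.1],"delta_rot": [0,0,0],"fingers": 0},
    {"dp": [0,0,-0.1],"delta_rot": [0,0,0],"fingers": 0},
    {"dp": [0,0,-0.08],"delta_rot": [0,0,0],"fingers": 0},
    {"dp": [0,0,-0.04],"delta_rot": [0,0,0],"fingers": 0},
    {"dp": [0,0,0],"delta_rot": [0,0,0],"fingers": 0},
  ],
)

```text
clock: 14.35
position: [0.5852, 0.0827, 0.2344]
ee_rot: [0.001, 0.131, 0.991, 0.0]
contact_force: [0.3, 0.1, -0.3]
width: 0.0002
gripper_force: 0.0
```

Run:
```python
from rig import readout, imaging, manip
import cv2, numpy as np
s=readout.get_state(); print(s["position"],s["contact_force"])
p,d=imaging.get_image("scene"); cv2.imwrite("pics/s3.png",p[:,:,::-1])
```

```text
[0.58516112 0.08267937 0.23439064] [ 0.28292399  0.07432356 -0.31409376]
```

View pics/s3.png

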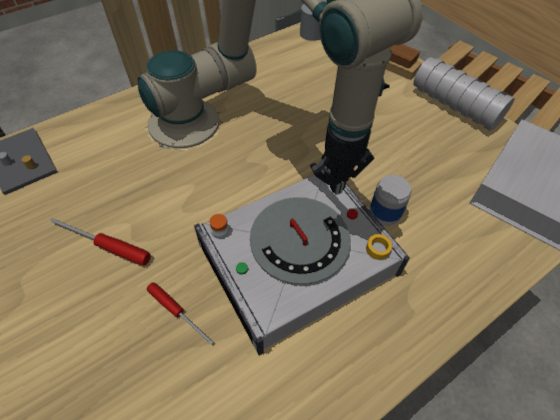

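The arm is clear above the cover. The jar (219,222), roll (380,246), can (391,198) and screwdrivers are where they were.

```bash
python3 -c "
from rig import manip; print(manip.sign_off())"
```

```text
the job is handed in; nothing more can be done
None
```

I traced the strip from the green-magnet end (rivet1) to the red-magnet end (rivet9), touching all nine rivets in order at about 3 N (roughly 3 mm of give), then lifted clear with the loose things where they stood, and handed the job in at about 14.4 s; the hand-in returned no verdict.

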